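Close up a half-lapped panel in the corner of the assembly tray

ROBOT

A 7-joint arm with a two-finger parallel gripper is mounted at the origin on the work surface; the furniture and walls round the work are solid. World frame = base frame: x ahead of the robot, y to its left, z up, the work surface at z = 0. Lengths are in m, angles in rad, forces in N, time in s.
With the tool pointing down it reaches from about 0.35 to 0.9 m from the base axis. Payload 7.2 kg.
Tool frame: the origin (TCP) lies between the finger pads; the fingertips stand 22 mm ahead of it and the grasp point (between the pads) lies 3 mm ahead of it; z points along the fingers, y is the line along which they close (so a half turn about z gives the same grasp; the last joint's range is limited). The gripper opens to 88 mm and grips with 3 to 60 N. Pads are 20 mm wide; open, the fingers measure 115 mm over their backs; the gripper's body (75 mm by 178 mm) begins 61 mm behind the grasp point.
Start: joints at [-1.304, 0.411, -0.013, 1.596, 0.006, 1.134, -0.082], TCP at [0.205, 0.59, 0.245] pointing down, gripper open.
Joint ranges: [-2.95, 2.95], [-0.29, 1.99], [-1.47, 1.44], [0.14, 2.54], [-1.03, 4.17], [0.13, 1.85], [-2.86, 2.86]. Speed limits (rad/s): [2.39, 2.39, 3.01, 3.01, 3.14, 3.14, 3.14].

INTERFACE

Orientations are given as a 3x3 rotation matrix whose columns are the frame's x, y, z axes.
In Python, from plant import bot, jaws, vision, order gives the robot as it stands. The module is installed in compiled form; this text tells all that it offers. Calls block until the motion is done:
- bot.reach(position, orientation): joint-space move of the TCP to a pose.
- bot.move_linear(position, attitude=None, v=0.15): straight line of the TCP; attitude=None keeps the orientation; v is the mean speed in m/s.
- bot.goto_joints(angles): joint-space move.
- jaws.grip(opening): finger opening in m; the grip force is fixed at half the most; returns when the fingers have stopped.
- bot.wait(seconds).
- bot.inverse_kinematics(position, orientation): joint angles nearest the present ones, or None.
- bot.state(): the state.
- vision.snapshot(name): name is "scene" or "side" or "wrist"; returns (picture, depth): 384x512x3 uint8, red, green, blue; 384x512 float32, m along the optical axis (not along the pixel's ray), 0 where there is no reading.
- vision.calibration(name): a dict with "K" (3x3 intrinsics, pixels), "pose" (4x4, takes a point from camera to world coordinates); the wrist camera has in their place "T_tool_cam" (4x4, takes a point from camera to tool coordinates, whose origin is the TCP and whose axes are the flange's). Camera axes: x right, y down, z forward; pixel columns grow to the right and rows downward; lengths in m; the calibration is good to about 2 mm. A picture is of the moment at which its call begins: read the wrist's pose just before it. calibration takes no time and is no camera call.
A pose or a line that the arm cannot do raises bot.PlanningError and nothing moves.
- order.hand_in(): hands the job in; it is judged then, once.
The state is a dict: "time_s": time; "q": joint angles; "qd": joint speeds; "joint_torque": joint torques, N m; "position": TCP position; "tcp_rot": TCP orientation; "force": force on the tool from outside, world axes, zero at the start; "wrist_torque": the same for the moment, N m; "gripper_width": finger opening in m; "gripper_force": force on a finger pad.
Only numpy, scipy, OpenCV 4.12 (cv2) and the standard library are available. Lean on these libraries where they do the work, as an engineer would, in place of code of your own. Each camera call takes 0.05 s, during which the arm holds its last target. There are 200 camera calls.

TASK

One half-lapped block of the small panel still lies on the bench: lay it flat in the plywood tray beside the other two, laps the same way round as theirs, and let it go. Then, without pushing the other blocks, lift the tray by the rail of its raised end board and tip it until all three slide into its near left corner and close up lap under lap without gaps. Finish still holding it there by the rail, at rest and clearly tilted with that corner lowest, leaning on nothing but the bench, so that I can tape the joints; leave the other things alone.

Things in the scene. Friction and masses are not known exactly. Their poses are not given: they have to be found in the camera images.
- lap_tray: Plywood tray, 0.34 kg, 220 x 152 mm. Origin: centre of underside; +x to its raised end board at the right, +y away from the robot. Inside x -100 to 100, y -68 to 68 mm, floor top z = 6; other walls 8 mm thick, 40 high; end board x 100 to 112, 74 high, hand hole under its rail. Waxed: blocks slide over 10 degrees; in a row they drag on the walls, so run them to the near side first.
- lap_block_a: Half-lapped wood block, 56 mm long (its y), 20 mm thick (z), 48 mm over the lips (x); 45 g. Origin: centre of the underside. Its 32 mm wide core is full height; an 8 mm lip runs along each long side: at +x in the upper half (z 11 to 20), at -x in the lower half (z 0 to 9). Lies in the tray near its low (left) end, its x along the tray's x within 0.1 rad.
- lap_block_b: Half-lapped wood block, 56 mm long (its y), 20 mm thick (z), 48 mm over the lips (x); 45 g. Origin: centre of the underside. Its 32 mm wide core is full height; an 8 mm lip runs along each long side: at +x in the upper half (z 11 to 20), at -x in the lower half (z 0 to 9). Lies in the middle of the tray, its x along the tray's x within 0.1 rad.
- lap_block_c: Half-lapped wood block, 56 mm long (its y), 20 mm thick (z), 48 mm over the lips (x); 45 g. Origin: centre of the underside. Its 32 mm wide core is full height; an 8 mm lip runs along each long side: at +x in the upper half (z 11 to 20), at -x in the lower half (z 0 to 9). Lies on the bench beyond the tray, turned. Grip across its 56 mm.
- tray_rail (a point): Middle of the hand rail on the tray's right end board, where to grip: a bar 12 mm thick (tray x), 136 long (tray y), 22 high (z 52 to 74 above the tray's underside); the hand hole below it is 76 wide, 12 high. Axes as the tray's.
- corner_near_left (a point): The tray's inside floor corner (tray x = -100, y = -68 mm) where the blocks shall gather. The closed panel is 56 x 128 mm: block centres 24, 64 and 104 mm from the low end wall, 28 mm from the near side wall.
- timber_beam: Fixed long plank at the left of the work, 100 mm wide, its underside 92 and top 110 mm above the bench; it runs along x, its right edge at about y = 0.32. Origin: underside of its left lip, mid-length. Do not lean the tray on it.
- plain_offcut: Bystander: plain pine offcut, 50 x 60 x 22 mm, with no laps, beyond the tray, left of block c. Origin: centre of underside.
- tape_roll: Bystander: roll of masking tape lying flat, 92 mm across, 24 high, between robot and tray. Origin: centre of underside.
Mind the look-alikes: they are no part of the job. Leave any blue look-alike of the lap_block_c alone.

How it is judged:
On the way:
1. the third block lies flat inside the tray, let go, with the tray still standing level on the bench (z of lap_block_c in the frame of lap_tray between 0.003 and 0.009 m and x of lap_block_c in the frame of lap_tray between -0.1 and 0.1 m and y of lap_block_c in the frame of lap_tray between -0.068 and 0.068 m and angle between lap_tray's own z axis and vertical below 0.05 rad and contact force between the fingers and lap_block_c below 0.1 N), for 0.2 s.
At the end, for the whole second after the job is handed in: All three blocks flat on the tray floor, closed up (gaps about 4 mm in all) against its low left end and its near side; tray at rest, 15 to 50 degrees from level, right end and far side each raised by 8 degrees or more, rail above 100 mm, gripped by the fingers, leaning on no other thing (x of each of lap_block_a, lap_block_b, lap_block_c in the frame of lap_tray below 0.0085 m and y of each of lap_block_a, lap_block_b, lap_block_c in the frame of lap_tray below -0.036 m and z of lap_block_a in the frame of lap_tray between 0.003 and 0.009 m and linear speed of each of lap_block_a, lap_block_b, lap_block_c, lap_tray below 0.02 m/s and z of lap_block_b in the frame of lap_tray between 0.003 and 0.009 m and z of lap_block_c in the frame of lap_tray between 0.003 and 0.009 m and angle between lap_tray's own z axis and vertical between 0.26 and 0.9 rad and angle between lap_tray's own x axis and vertical below 1.43 rad and angle between lap_tray's own y axis and vertical below 1.43 rad and height (world z) of tray_rail above 0.1 m and contact force between the fingers and lap_tray above 1 N and contact force between lap_tray and timber_beam below 0.3 N and contact force between lap_tray and plain_offcut below 0.3 N and contact force between lap_tray and tape_roll below 0.3 N); the arm keeps its last pose, push and grip.
It fails at once if the fingers push one of the two blocks that lay in the tray (contact force between the fingers and lap_block_a above 1 N or contact force between the fingers and lap_block_b above 1 N).
It fails at once if the plain offcut or the tape roll is moved more than 15 mm (distance of any of plain_offcut, tape_roll from where it was at the start of the episode above 0.015 m).
It also fails if it takes over 54 s, if anything falls off the work surface, if the arm or the gripper's body presses on something with over 40 N, if the wrist force passes 120 N, or if a joint passes its speed limit or range.

## Working session

There is one attempt and no reset: what is moved stays moved. The work goes in short steps, each a Python script; the robot and the scene stay as the last script left them, time stands still between calls to the robot, and variables do not carry over. Pictures are saved under pics/ and viewed, at most 10 in all, crops included, and the job is handed in when it is done.

```bash
mkdir -p pics; cat > h.py <<'E'
import numpy as np, cv2
from plant import bot, jaws, vision, order
def cloud(name):
    s=bot.state(); im,d=vision.snapshot(name); c=vision.calibration(name)
    K=np.array(c["K"])
    if "pose" in c: T=np.array(c["pose"])
    else:
        W=np.eye(4); W[:3,:3]=s["tcp_rot"]; W[:3,3]=s["position"]; T=W@np.array(c["T_tool_cam"])
    v,u=np.mgrid[:384,:512]
    P=np.stack([(u-K[0,2])/K[0,0]*d,(v-K[1,2])/K[1,1]*d,d],-1)@T[:3,:3].T+T[:3,3]
    return im,d,P,T,K
def save(n,im): cv2.imwrite(f"pics/{n}.png",im[:,:,::-1])
E
python3 - <<'E'
from h import *
a=[]
for n in("scene","side","wrist"):
    im,d,P,T,K=cloud(n); a.append(im); np.savez(f"{n}0",im=im,d=d,P=P,T=T,K=K); print(n,T[:3,3].round(3),T[:3,2].round(2))
save("all0",np.hstack([a[0]])); save("side0",a[1]); save("wrist0",a[2])
print(bot.state())
E
```

```text
scene [1.081 0.751 0.91 ] [-0.52 -0.46 -0.72]
side [ 0.185 -0.451  0.566] [ 0.32  0.76 -0.57]
wrist [0.127 0.617 0.383] [ 0.28 -0.1  -0.95]
{'time_s': 0.15, 'q': array([-1.30420749,  0.4117093 , -0.01274069,  1.59678084,  0.00558809,
        1.13427578, -0.08222821]), 'qd': array([-0.00103364, -0.002338  , -0.00043119, -0.00409735,  0.0014234 ,
       -0.00088076, -0.00087049]), 'joint_torque': array([ 1.83082506e-03, -5.88338792e+01,  6.42424487e-01, -2.91290152e+01,
       -5.37484337e-02,  1.58647721e-02,  1.15243829e-04]), 'position': array([0.20525817, 0.58999401, 0.24403541]), 'tcp_rot': array([[-9.44485086e-01,  3.28554135e-01, -3.20047813e-04],
       [ 3.28554286e-01,  9.44484457e-01, -1.09208706e-03],
       [-5.65295341e-05, -1.13661302e-03, -9.99999352e-01]]), 'force': array([-0.08250203,  0.86313221, -0.35784894]), 'wrist_torque': array([ 0.00146425, -0.02056907,  0.02216186]), 'gripper_force': 0.0, 'gripper_width': 0.08751599656486785}
```

View pics/all0.png

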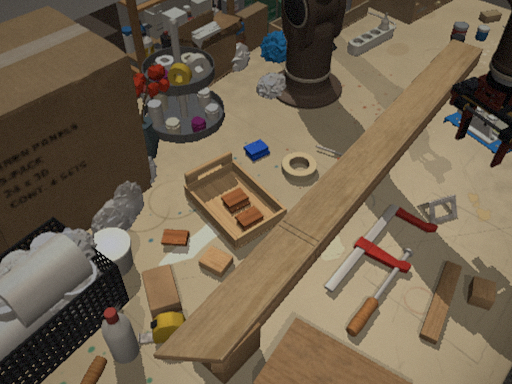

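View pics/side0.png

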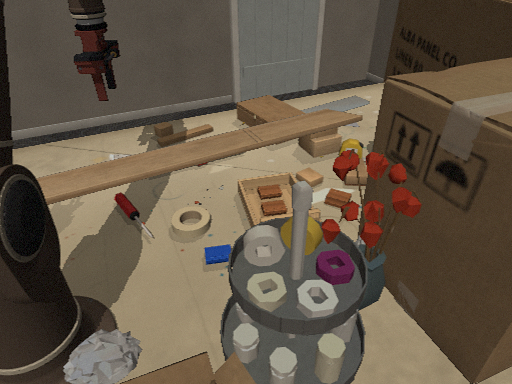

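View wrist.

Scene view: tray about (235,200) with raised board at its upper left, blocks a/b at (248,216)/(236,199), block c at (175,238), offcut (216,262), tape (298,165), blue decoy (257,149). The side view shows the flower stand to the right of the tray.

View pics/wrist0.png

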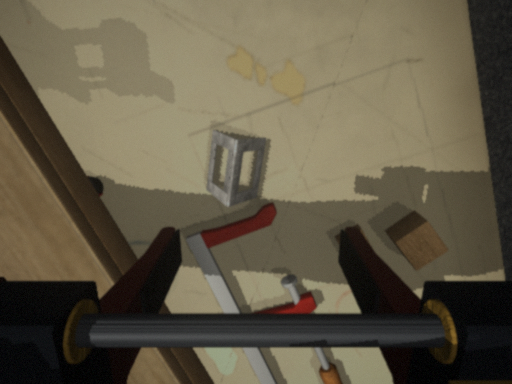

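```bash
python3 - <<'E'
import numpy as np
z=np.load("scene0.npz");P=z["P"];d=z["d"]
for n,(u,v) in dict(c=(175,236),off=(216,257),tape=(287,160),a=(248,213),b=(235,197),blue=(257,147),railL=(186,188),railR=(226,158),walln=(285,208),wallf=(240,243),bench=(330,200),beam=(300,225),beamR=(280,222),bucket=(113,235),rack=(180,110)).items(): print(n,P[v,u].round(3),d[v,u])
E
```

```text
c [0.687 0.156 0.022] 1.116444
off [0.666 0.266 0.021] 1.0776995
tape [0.324 0.189 0.025] 1.2891595
a [0.526 0.234 0.023] 1.1639335
b [0.51  0.176 0.023] 1.1991342
blue [0.332 0.091 0.019] 1.3342199
railL [0.578 0.076 0.038] 1.1989374
railR [0.453 0.093 0.062] 1.2389456
walln [0.467 0.299 0.04 ] 1.1531792
wallf [0.6   0.277 0.016] 1.110737
bench [0.431 0.393 0.108] 1.0799218
beam [0.531 0.388 0.108] 1.0297647
beamR [0.553 0.351 0.108] 1.0355322
bucket [0.798 0.09  0.075] 1.0506753
rack [ 0.389 -0.153  0.051] 1.3928614
```

The wrist view shows only bench left of the beam (no task parts). I'll move the camera over the tray.

```bash
python3 - <<'E'
from h import *
R=np.array([[-1,0,0],[0,1,0],[0,0,-1.]])
bot.move_linear([0.205,0.59,0.40]); bot.reach([0.58,0.18,0.42],R)
im,d,P,T,K=cloud("wrist"); np.savez("wrist1",im=im,d=d,P=P,T=T,K=K); save("wrist1",im)
s=bot.state(); print(s["time_s"],s["q"].round(2),s["position"],T[:3,3],K[0,0])
E
```

```text
3.3833 [-0.63  0.3   0.34  1.38 -0.1   1.48  1.28] [0.57963001 0.18132119 0.41980317] [0.49675913 0.18101917 0.55928985] 324.43137330801926
```

View pics/wrist1.png

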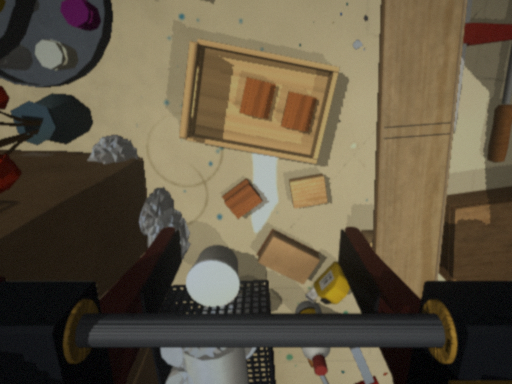

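The wrist view shows all: tray (180–340, 40–165) with rail at its left, b (258,97), a (300,110), c (243,199), offcut (309,190). Now measure.

```bash
python3 - <<'E'
import numpy as np,cv2
z=np.load("wrist1.npz");P=z["P"];im=z["im"];d=z["d"]
hsv=cv2.cvtColor(im,cv2.COLOR_RGB2HSV)
for n,(u,v) in dict(a=(300,110),b=(258,97),c=(243,199),off=(309,190),bench=(220,180)).items(): print(n,im[v,u],hsv[v,u],P[v,u].round(4))
m=((hsv[...,0]<12)&(hsv[...,1]>120)).astype(np.uint8); m[:,:200]=0;m[:50]=0;m[225:]=0;m[:,345:]=0
k,l,st,c=cv2.connectedComponentsWithStats(m)
for i in range(1,k):
    if st[i,4]<200: continue
    r=cv2.minAreaRect(P[l==i][:,:2].astype(np.float32)*1000); print("blk",c[i].round(1),st[i,4],r, np.percentile(P[l==i][:,2],[5,25,50,75,95]).round(4))
# tray walls tops
Z=P[...,2]; S=np.zeros_like(m); S[35:170,175:345]=1
for lo,hi in((.034,.046),(.068,.08)):
    w=(Z>lo)&(Z<hi)&(S>0); r=cv2.minAreaRect(P[w][:,:2].astype(np.float32)*1000); print(lo,w.sum(),np.median(Z[w]),r,cv2.boxPoints(r))
big=cv2.resize(im[30:230,170:350],None,fx=3.3,fy=3,interpolation=cv2.INTER_CUBIC)
a=cv2.normalize(np.clip(Z[30:230,170:350],-.005,.045),None,0,255,cv2.NORM_MINMAX).astype(np.uint8)
q=im[170:230,190:350]; za=cv2.normalize(np.clip(Z[170:230,190:350],-.005,.03),None,0,255,cv2.NORM_MINMAX).astype(np.uint8)
q2=im[70:130,190:350]; za2=cv2.normalize(np.clip(Z[70:130,190:350],-.0,.035),None,0,255,cv2.NORM_MINMAX).astype(np.uint8)
o=np.vstack([np.hstack([q,cv2.merge([za]*3)]),np.hstack([q2,cv2.merge([za2]*3)])])
cv2.imwrite("pics/crop1.png",cv2.resize(o,None,fx=2.5,fy=4,interpolation=cv2.INTER_NEAREST)[:,:,::-1])
E
```

```text
a [120  71  36] [ 13 179 120] [0.5305 0.2455 0.0255]
b [119  72  39] [ 12 171 119] [0.5106 0.1783 0.0261]
c [124  78  45] [ 13 162 124] [0.6835 0.1518 0.0192]
off [177 144  93] [ 18 121 177] [0.666  0.2668 0.0216]
bench [167 155 120] [ 22  72 167] [ 0.6545  0.1099 -0.0013]
0.034 2242 0.039340639764387564 ((521.8700561523438, 181.53573608398438), (215.16310119628906, 152.49423217773438), 79.6900405883789) [[427.59982   89.337395]
 [577.6319    62.045006]
 [616.14026  273.73407 ]
 [466.10822  301.02646 ]]
0.068 839 0.07288601147035723 ((502.6099853515625, 76.7486572265625), (12.507299423217773, 135.32835388183594), 79.49427795410156) [[434.93982   82.9373  ]
 [567.99963   58.262375]
 [570.28015   70.56001 ]
 [437.22034   95.23494 ]]
```

View pics/crop1.png

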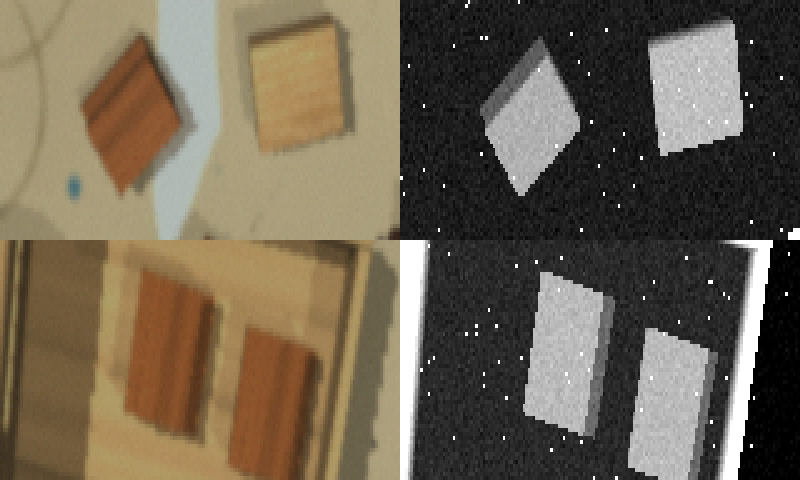

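```bash
cat >> h.py <<'E'
# tray frame (world m): origin & axes
TO=np.array([.5217,.1812,0.]); tx=np.array([-.1798,-.9837,0]); ty=np.array([.9837,-.1798,0]); TZ=np.array([0,0,1.])
TR=np.stack([tx,ty,TZ],1)
E
python3 - <<'E'
from h import *
z=np.load("wrist1.npz");P=z["P"];im=z["im"]
hsv=cv2.cvtColor(im,cv2.COLOR_RGB2HSV)
for n,(u,v,zt,zl) in dict(a=(300,110,.026,.015),b=(258,97,.026,.015),c=(243,199,.02,.009)).items():
    S=np.zeros((384,512),bool); S[v-30:v+31,u-32:u+32]=1
    for zz,h in((zt,.004),(zl,.0035)):
        m=(S&(abs(P[...,2]-zz)<h)&(hsv[...,0]<16)&(hsv[...,1]>140)).astype(np.uint8)
        if zz==zt: m=cv2.morphologyEx(m,cv2.MORPH_CLOSE,np.ones((3,3)))
        k,l,st,c=cv2.connectedComponentsWithStats(m)
        i=1+st[1:,4].argmax() if zz==zt else 0
        Q=P[(l==i) if i else m>0]; Q=Q[(abs(Q[:,2]-zz)<h)]
        r=cv2.minAreaRect(Q[:,:2].astype(np.float32)*1000)
        ce=np.array([*r[0],0])/1000; print(n,len(Q),r,"meanz",Q[:,2].mean().round(4),"med",np.median(Q,0).round(4),"tray",((ce-TO)@TR).round(4))
E
```

```text
a 889 ((533.1156616210938, 239.8738250732422), (40.111061096191406, 55.77525329589844), 78.26464080810547) meanz 0.0256 med [0.5321 0.2399 0.0256] tray [-0.0598  0.0007  0.    ]
a 243 ((527.6200561523438, 230.32666015625), (81.77594757080078, 54.1168098449707), 72.5431137084961) meanz 0.0144 med [0.5233 0.2564 0.0144] tray [-0.0494 -0.003   0.    ]
b 904 ((512.2379150390625, 173.00306701660156), (40.01742172241211, 55.31644058227539), 76.54934692382812) meanz 0.0256 med [0.5114 0.1735 0.0256] tray [ 0.0098 -0.0078  0.    ]
b 163 ((517.2122802734375, 196.52682495117188), (7.5633344650268555, 54.53242874145508), 76.73200988769531) meanz 0.0145 med [0.5171 0.1962 0.0146] tray [-0.0143 -0.0072  0.    ]
c 637 ((687.8510131835938, 151.6639404296875), (39.404144287109375, 53.938690185546875), 37.06244659423828) meanz 0.0195 med [0.6871 0.1517 0.0196] tray [-0.0008  0.1688  0.    ]
c 148 ((668.6969604492188, 144.931640625), (30.63821792602539, 62.3216438293457), 9.210747718811035) meanz 0.0088 med [0.6686 0.1391 0.0089] tray [0.0092 0.1511 0.    ]
```

```bash
cat >> h.py <<'E'
def down(yaw):  # tool y at yaw, z down
    y=np.array([np.cos(yaw),np.sin(yaw),0]); z=np.array([0,0,-1.]); return np.stack([np.cross(y,z),y,z],1)
def tw(p): return TO+TR@np.array(p,float)
C=np.array([.6847,.1493,0]); cyaw=np.radians(127.06)
E
python3 - <<'E'
from h import *
for n in("wrist1","scene0"):
  P=np.load(n+".npz")["P"].reshape(-1,3); 
  for c,yaw in((C,cyaw),(tw([.064,0,0]),np.radians(-10.36))):
    R=down(yaw); L=(P-c)@R; w=(abs(L[:,0])<.05)&(abs(L[:,1])<.1)&(P[:,2]>.06)&(P[:,2]<.3)
    print(n,w.sum(),P[w].max(0) if w.any() else "",np.median(P[w],0) if w.any() else "")
for o in(0,np.pi):
    for p,y in((C+[0,0,.12],cyaw),(C+[0,0,.025],cyaw),(tw([.064,0,.13]),np.radians(-10.36)),(tw([.064,0,.033]),np.radians(-10.36))):
        q=bot.inverse_kinematics(p,down(y+o)); print(o, None if q is None else np.round(q,2))
E
```

```text
wrist1 59 [0.78269705 0.11100952 0.0758711 ] [0.7762002  0.10190596 0.07336234]
wrist1 944 [0.56963107 0.0944555  0.07600196] [0.49845153 0.07879765 0.07269329]
scene0 17 [0.78426506 0.10859845 0.07793328] [0.77757245 0.10203833 0.07393817]
scene0 336 [0.57193498 0.09694577 0.07668642] [0.50616338 0.08108288 0.07003718]
0 [-0.43  0.66  0.23  1.52 -0.17  0.98  2.06]
0 [-0.41  0.77  0.2   1.57 -0.19  0.82  2.08]
0 [-0.75  0.41  0.55  1.99 -0.29  0.82 -0.22]
0 [-0.66  0.57  0.45  2.04 -0.41  0.62 -0.12]
3.141592653589793 [-0.73  0.76  0.73  1.55 -0.55  1.05 -0.78]
3.141592653589793 [-0.7   0.87  0.67  1.59 -0.64  0.91 -0.72]
3.141592653589793 [-0.42  0.37  0.12  1.97 -0.06  0.8   2.7 ]
3.141592653589793 [-0.4   0.53  0.1   2.03 -0.09  0.59  2.73]
```

```bash
python3 - <<'E'
from h import *
jaws.grip(.08)
bot.reach(C+[0,0,.13],down(cyaw)); bot.move_linear(C+[0,0,.027],v=.1)
print(bot.state()["force"].round(1)); jaws.grip(.03); s=bot.state(); print(s["gripper_width"],s["gripper_force"])
bot.move_linear(C+[0,0,.15]); y=np.radians(-10.36)
bot.reach(tw([.064,0,.15]),down(y))
s=bot.state(); print(s["gripper_width"],s["position"],s["time_s"])
bot.move_linear(tw([.064,0,.034]),v=.08); print(bot.state()["force"].round(1))
jaws.grip(.072); bot.move_linear(tw([.064,0,.2]))
# look
bot.reach(tw([0.0,.06,.36]),down(np.radians(90)))
im,d,P,T,K=cloud("wrist"); np.savez("wrist2",im=im,d=d,P=P,T=T,K=K); save("wrist2",im); print(bot.state()["time_s"])
E
```

```text
[-0.4  0.5  0.4]
0.05617113999547548 29.975447058677673
0.05572783970358288 [0.51038151 0.11833146 0.14991925] 9.425
[-0.6  0.1 -1.1]
14.15
```

View pics/wrist2.png

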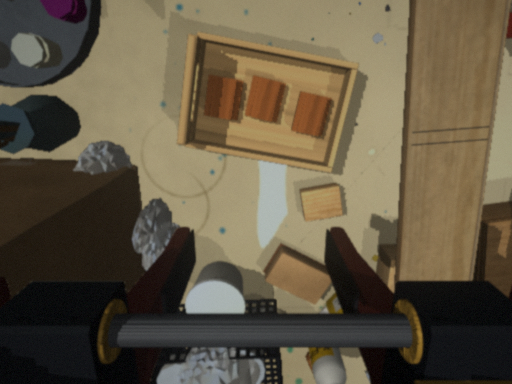

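Block c is in the tray at (225,98), beside b, with the low lips all facing the same way. Now I'll confirm the poses and check IK and clearance for the tilt.

```bash
cat >> h.py <<'E'
from scipy.spatial.transform import Rotation as Ro
PIV=np.array([-.108,-.076,0])      # near left bottom corner, tray frame
def tray(p,r,dz=0.,shift=(0,0)):   # tray pose pitched p, rolled r (deg) about that corner
    R=TR@Ro.from_euler('y',-p,degrees=True).as_matrix()@Ro.from_euler('x',r,degrees=True).as_matrix()
    return tw(PIV)-R@PIV+[*shift,dz],R
def tool(p,r,sg=1,gz=.063,dz=0.):   # TCP pose holding the rail
    o,R=tray(p,r,dz); Rt=R@np.stack([[0,sg*-1.,0],[sg*-1.,0,0],[0,0,-1.]],1)
    return o+R@[.106,0,gz]-Rt@[0,0,.003],Rt
E
python3 - <<'E'
from h import *
z=np.load("wrist2.npz");P=z["P"];im=z["im"];hsv=cv2.cvtColor(im,cv2.COLOR_RGB2HSV)
m=((abs(P[...,2]-.026)<.004)&(hsv[...,0]<16)&(hsv[...,1]>140)).astype(np.uint8); m[:,:190]=0;m[150:]=0
m=cv2.morphologyEx(m,cv2.MORPH_CLOSE,np.ones((3,3)))
k,l,st,c=cv2.connectedComponentsWithStats(m)
for i in range(1,k):
    if st[i,4]>200:
        Q=P[l==i];Q=Q[abs(Q[:,2]-.026)<.004]; r=cv2.minAreaRect(Q[:,:2].astype(np.float32)*1000); print(((np.array([*r[0],0])/1000-TO)@TR).round(4),r[1:],Q[:,2].mean())
S=np.zeros(m.shape,bool);S[30:175,170:360]=1
w=S&(abs(P[...,2]-.074)<.006); r=cv2.minAreaRect(P[w][:,:2].astype(np.float32)*1000); print("rail",r,((np.array([*r[0],0])/1000-TO)@TR).round(4))
A=np.vstack([np.load(n+"0.npz")["P"].reshape(-1,3) for n in("scene","side")])
A=A[(A[:,0]>.25)&(A[:,2]>.03)&(A[:,2]<.6)&(A[:,0]<1)&(A[:,1]<.35)]
for sg in(1,-1):
    for p,r in((0,0),(3,20),(20,20),(35,12),(28,16)):
        t,Rt=tool(p,r,sg); L=(A-t)@Rt
        w=(abs(L[:,0])<.1)&(abs(L[:,1])<.105)&(L[:,2]<-.05)&(L[:,2]>-.3)
        q=bot.inverse_kinematics(t,Rt); print(sg,p,r,t.round(3),None if q is None else np.round(q,2),w.sum(),np.median(A[w],0) if w.any() else "")
E
```

```text
[0.0687 0.0009 0.    ] ((40.182411193847656, 55.9344596862793), 80.1147689819336) 0.025603136545938737
[ 0.0098 -0.0078  0.    ] ((39.87389373779297, 55.67648696899414), 76.53663635253906) 0.02558766944588183
[-0.0599  0.0008  0.    ] ((40.24637985229492, 55.751461029052734), 78.07035064697266) 0.025532717074500375
rail ((502.5901794433594, 76.86293029785156), (12.392054557800293, 135.60110473632812), 79.71128845214844) [ 0.1061 -0.      0.    ]
1 0 0 [0.503 0.077 0.066] [-0.64  0.49  0.51  2.07 -0.38  0.67  1.51] 0 
1 3 20 [0.477 0.087 0.099] [-1.    0.31  0.65  2.34  0.15  0.28  0.86] 0 
1 20 20 [0.484 0.124 0.156] [-1.18  0.35  0.62  2.14  0.43  0.74  0.53] 0 
1 35 12 [0.503 0.163 0.189] [-1.2   0.55  0.63  1.84  0.29  1.14  0.7 ] 0 
1 28 16 [0.493 0.144 0.175] [-1.21  0.45  0.64  1.98  0.34  0.95  0.64] 0 
-1 0 0 [0.503 0.077 0.066] [-1.08  0.86  1.25  2.09 -1.02  1.01 -1.03] 0 
-1 3 20 [0.477 0.087 0.099] [-1.39  0.6   1.26  2.36 -0.99  0.44 -1.14] 0 
-1 20 20 [0.484 0.124 0.156] [-1.59  0.64  1.27  2.16 -0.22  0.66 -1.95] 0 
-1 35 12 [0.503 0.163 0.189] [-1.52  0.86  1.25  1.85 -0.2   1.09 -1.94] 0 
-1 28 16 [0.493 0.144 0.175] [-1.56  0.75  1.26  2.   -0.2   0.89 -1.96] 0
```

```bash
python3 - <<'E'
from h import *
t,R=tool(0,0); jaws.grip(.06)
bot.reach(t+[0,0,.10],R); bot.move_linear(t,v=.1); print("f",bot.state()["force"].round(1))
jaws.grip(.0); s=bot.state(); print(s["gripper_width"],s["gripper_force"],s["time_s"],s["position"]-t)
for p,r in((3,0),(3,5),(3,10),(3,15),(3,20)):
    t,R=tool(p,r,dz=.001); bot.move_linear(t,R,v=.06)
    s=bot.state(); print(p,r,s["force"].round(1),s["wrist_torque"].round(2),s["time_s"])
bot.wait(.7)
for n in("scene","wrist"):
    im,d,P,T,K=cloud(n); np.savez(n+"3",im=im,d=d,P=P,T=T,K=K); save(n+"3",im)
a=np.load("scene3.npz")["im"][130:260,160:310]; b=np.load("wrist3.npz")["im"]
save("c3",np.hstack([cv2.resize(a,(443,384)),cv2.resize(b,(350,262))[[*range(262)]+[0]*122]]))
E
```

```text
f [ 1.2 -0.1  0.1]
0.012048164254654863 29.99998927116394 17.4417 [9.99870727e-06 3.18651863e-05 4.52377446e-06]
3 0 [-0.2 -0.1 -3.7] [-0.07 -0.06  0.08] 17.8
3 5 [ 0.3  0.7 -3.6] [-0.16  0.23  0.07] 18.1
3 10 [-0.3  1.  -4.6] [-0.2   0.42  0.02] 18.4
3 15 [-0.7  0.3 -4.2] [-0.12  0.6   0.09] 18.7
3 20 [ 0.3  0.3 -4. ] [-0.06  0.81  0.06] 19.0083
```

View pics/c3.png

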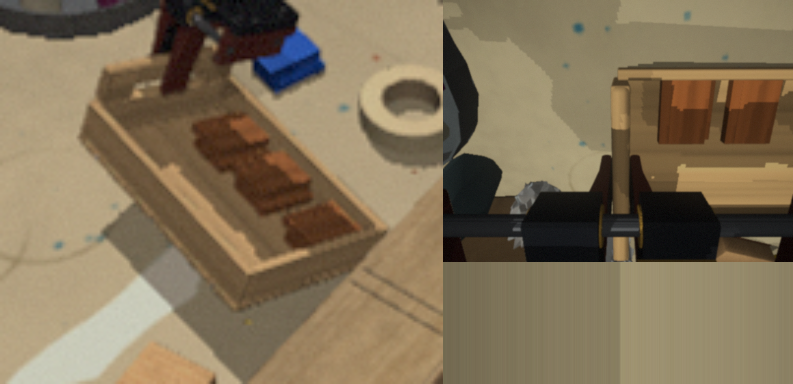

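The crops show the tray rolled with the grip and all blocks against the near wall. Next is the pitch.

```bash
python3 - <<'E'
from h import *
for p,r in((8,20),(13,19),(18,18),(23,16),(28,15),(32,14)):
    t,R=tool(p,r,dz=.001); bot.move_linear(t,R,v=.06)
    s=bot.state(); print(p,r,s["force"].round(1),s["wrist_torque"].round(2),s["time_s"])
bot.wait(1)
for n in("scene","wrist"):
    im,d,P,T,K=cloud(n); np.savez(n+"4",im=im,d=d,P=P,T=T,K=K)
a=np.load("scene4.npz")["im"][130:260,160:310]; b=np.load("wrist4.npz")["im"]
save("c4",np.hstack([cv2.resize(a,(400,346)),cv2.resize(b,(400,300))[[*range(300)]+[0]*46]]))
P=np.load("wrist4.npz")["P"]; im=np.load("wrist4.npz")["im"]; hsv=cv2.cvtColor(im,cv2.COLOR_RGB2HSV)
o,R=tray(32,14,.001); L=(P-o)@R
m=(abs(L[...,2]-.026)<.005)&(hsv[...,0]<16)&(hsv[...,1]>120)&(abs(L[...,0])<.1)&(abs(L[...,1])<.07)
Q=L[m]; print(m.sum(),np.percentile(Q,[1,50,99],axis=0).round(4)); print(np.histogram(Q[:,0],np.arange(-.1,.1,.008)))
w=(abs(L[...,2]-.04)<.006)&(abs(L[...,0])<.12)&(abs(L[...,1])<.09); print("walls",np.percentile(L[w],[1,50,99],axis=0).round(4))
E
```

```text
8 20 [-0.2 -0.1 -4.4] [ 0.13  0.74 -0.05] 20.2917
13 19 [-0.6  0.2 -5.5] [ 0.21  0.6  -0.02] 20.7667
18 18 [ 0.  -0.5 -4.8] [0.4  0.54 0.03] 21.2417
23 16 [-0.6  0.3 -4.8] [ 0.53  0.39 -0.  ] 21.7
28 15 [-0.  -0.  -5.5] [ 0.64  0.36 -0.06] 22.1667
32 14 [-0.7 -1.4 -5.1] [ 0.76  0.34 -0.03] 22.5667
10938 [[-0.04   -0.0671  0.0227]
 [-0.0039 -0.041   0.0248]
 [ 0.0283 -0.0139  0.0263]]
(array([   0,    0,    0,    0,    0,    0,    1,  399, 1153, 1302, 1312,
       1276, 1298, 1301, 1300, 1345,  251,    0,    0,    0,    0,    0,
          0,    0]), array([-0.1  , -0.092, -0.084, -0.076, -0.068, -0.06 , -0.052, -0.044,
       -0.036, -0.028, -0.02 , -0.012, -0.004,  0.004,  0.012,  0.02 ,
        0.028,  0.036,  0.044,  0.052,  0.06 ,  0.068,  0.076,  0.084,
        0.092]))
walls [[-0.0187 -0.0767  0.0358]
 [ 0.045  -0.0729  0.0392]
 [ 0.1082 -0.0112  0.0444]]
```

View pics/c4.png

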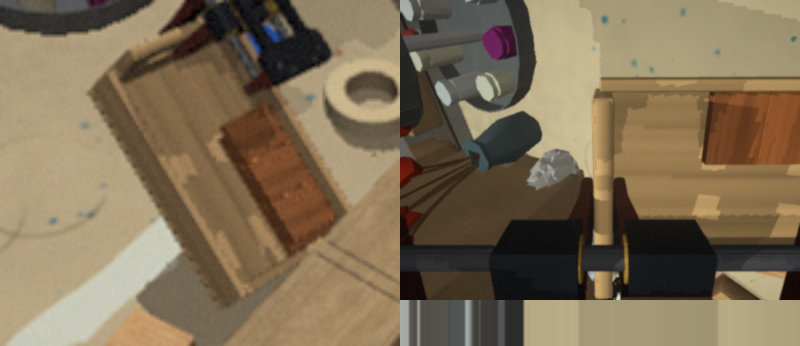

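The three blocks are closed up: panel right end at x = 28.3 mm (28 expected), near edge at the wall, all flat. The tray is steady, with its corner lowest.

```bash
python3 - <<'E'
from h import *
bot.wait(.3); s=bot.state(); print(s["time_s"],abs(s["qd"]).max(),s["gripper_width"],s["gripper_force"]); print(order.hand_in())
E
```

```text
23.9667 0.001985681937081551 0.011435166886211292 29.996024072170258
the job is handed in; nothing more can be done
None
```

I handed the job in at 24.0 s, with no verdict shown: block c is in the tray with its laps matching, all three blocks are closed up in the near left corner, and the tray is held still by its rail at about 35° (right end up 32°, far side up about 12°).

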